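# Free a test bar from its packed rack and measure it

## Task

Three fired-clay test bars stand packed side by side at one end of the wooden rack. Slide the bars apart along the rack to make finger room on both sides of the white-glazed one, lift it out and lay it lengthwise between the rails of the grey length gauge, and leave it there; then slide the gauge's jaw up until the bar is held snugly between jaw and end stop with no gap. The clay chips easily, so press and push only lightly, leave the other two bars lying flat in the rack, and do not disturb the jar, the jug and the brush.

Things in the scene. Friction and masses are not known exactly. Their poses are not given: they have to be found in the camera images.
- rack: open plywood rack, fixed, 120 (its x) x 220 (y) mm outside, 104 x 204 mm inside; origin at the centre of its underside. Floor top 6 mm up. End walls (at +-y) 36 mm high, level with the bars' tops; long walls 18 mm high; all 8 mm thick. Bars lie along its x, in any order, packed almost touching against the +y end wall (centres at y = +81, +41, +1 mm).
- bar_white: fired-clay test bar, a solid block 100 (its x) x 40 (y) x 30 (z) mm, about 240 g, terracotta with a white glaze over the +x end; origin at the centre of its underside. Slides easily on the rack and gauge (friction about 0.25); rubber pads hold it well, so a shut fingertip pressed lightly on its top drags it. To be measured.
- bar_green: fired-clay test bar, a solid block 100 (its x) x 40 (y) x 30 (z) mm, about 240 g, terracotta with a green glaze over the +x end; origin at the centre of its underside. Slides easily on the rack and gauge (friction about 0.25); rubber pads hold it well, so a shut fingertip pressed lightly on its top drags it. Stays in the rack.
- bar_blue: fired-clay test bar, a solid block 100 (its x) x 40 (y) x 30 (z) mm, about 240 g, terracotta with a blue glaze over the +x end; origin at the centre of its underside. Slides easily on the rack and gauge (friction about 0.25); rubber pads hold it well, so a shut fingertip pressed lightly on its top drags it. Stays in the rack.
- gauge: grey length gauge, fixed; base 240 (its x, from -130 to +110) x 96 (y) x 12 mm thick; origin on the base's underside, on its centre line. The end stop, a dark block 45 mm high, has its measuring face at x = +75 mm, looking to -x. Two steel rails along x, 46 mm apart inside, top 19 mm above the table, run from x = -120 to +75 mm. +x is the direction in which the jaw closes.
- gauge_seat (a point): point on the gauge base's top between the rails, 12 mm above the table, where the middle of the bar's underside comes to lie when the bar touches the end stop; axes as the gauge's.
- jaw (a joint): sliding jaw of the gauge, in m: the gap between jaw and end stop is 0.090 + value, so it reads 0.010 closed on a 100 mm bar. Range 0 to 0.06, starts open. An aluminium block between the rails, 30 mm long (x), 44 mm wide, its top 42 mm above the table, with a black knob 18 mm across above it (up to 64 mm). Slides with about 1.5 N of friction and stays where it is left.
- jaw_back (a point): middle of the jaw's flat back face (the face away from the end stop), 27 mm above the table; push here towards the gauge's +x. Moves with the jaw; axes as the gauge's.
- rack_gap (a point): middle of the empty part of the rack floor at the start: the 82 mm or so between the packed bars and the -y end wall; fixed in the rack, axes as the rack's.
- sample_jar: white jar with green lid, 68 mm across, 90 mm high, standing; origin at the centre of its underside. Bystander.
- jug_red: red-brown pottery jug, 116 mm across, 122 mm high, standing; origin at the centre of its underside. Bystander.
- brush: wooden brush, 168 mm long (y), 28 x 21 mm, lying flat; origin under its middle. Bystander.

How it is judged:
On the way, in this order (a step that is already met when the one before it is completed fails the run):
1. the white-glazed bar has been slid at least 10 mm along the rack, still lying in it (distance of bar_white from where it was at the start of the episode above 0.01 m and z of bar_white in the frame of rack below 0.012 m and x of bar_white in the frame of rack between -0.01 and 0.01 m), for 0.1 s.
2. the white-glazed bar is lifted clear out of the rack (z of bar_white in the frame of rack above 0.04 m and contact force between bar_white and the fingers above 1 N), for 0.1 s.
3. the white-glazed bar lies flat between the gauge's rails, let go, with the jaw still open (y of bar_white in the frame of gauge between -0.006 and 0.006 m and z of bar_white in the frame of gauge between 0.009 and 0.016 m and angle between bar_white's own z axis and vertical below 0.06 rad and angle between the x axis of bar_white and the x axis of gauge, either way round below 0.09 rad and x of bar_white in the frame of gauge between -0.01 and 0.0275 m and contact force between bar_white and the fingers below 0.1 N and value of joint jaw above 0.013 m), for 0.2 s.
At the end, for the whole second after the job is handed in: The white-glazed bar lies flat between the gauge's rails (within 6 mm of the centre line and 0.09 rad of its direction), its end within 2.5 mm of the end stop, the jaw closed on it within 2.5 mm (jaw value 0.0075 to 0.0125), at rest; the green and blue bars lie flat in the rack (y of bar_white in the frame of gauge between -0.006 and 0.006 m and z of bar_white in the frame of gauge between 0.009 and 0.016 m and angle between each of bar_white, bar_green, bar_blue's own z axis and vertical below 0.06 rad and angle between the x axis of bar_white and the x axis of gauge, either way round below 0.09 rad and x of bar_white in the frame of gauge between 0.0225 and 0.0275 m and value of joint jaw between 0.0075 and 0.0125 m and linear speed of bar_white below 0.01 m/s and x of bar_green in the frame of rack between -0.008 and 0.008 m and y of bar_green in the frame of rack between -0.088 and 0.088 m and z of bar_green in the frame of rack between 0.002 and 0.01 m and x of bar_blue in the frame of rack between -0.008 and 0.008 m and y of bar_blue in the frame of rack between -0.088 and 0.088 m and z of bar_blue in the frame of rack between 0.002 and 0.01 m); the robot touches nothing.
It fails at once if a bar is pressed or pushed hard: the contact forces between it and the rack add up to more than 60 N, or between the white one and the gauge (base, rails, stop and jaw together) to more than 90 N (contact force between any of bar_white, bar_green, bar_blue and rack above 60 N or contact force between bar_white and gauge above 90 N).
It fails at once if the green or blue bar is lifted out of the rack (z of any of bar_green, bar_blue in the frame of rack above 0.025 m).
It fails at once if the jar, the jug or the brush is moved more than 25 mm or tipped (distance of any of sample_jar, jug_red, brush from where it was at the start of the episode above 0.025 m or angle between any of sample_jar, jug_red's own z axis and vertical above 0.3 rad).
It also fails if it takes over 70 s, if anything falls off the work surface, if the arm or the gripper's body presses on something with over 40 N, if the wrist force passes 120 N, or if a joint passes its speed limit or range.

## Robot

A 6-joint arm with a two-finger parallel gripper is mounted at the origin on a cart in front of the work surface, level with it; the furniture and walls round the work are solid. World frame = base frame: x ahead of the robot, y to its left, z up, the work surface at z = 0. Lengths are in m, angles in rad, forces in N, time in s.
With the tool pointing down it reaches from about 0.425 to 0.95 m from the base axis. Payload 3.5 kg.
Tool frame: the origin (TCP) lies at the very end of the fingers, on their centre line; the grasp point (between the pads) lies 19 mm behind it; z points along the fingers, y is the direction in which the jaws open and shut (so a half turn about z gives the same grasp; the last joint's range is limited). The gripper opens to 85 mm and grips with 20 to 120 N. Pads are 22 mm wide; open, the fingers measure 114 mm over their backs; the gripper's body (76 mm by 85 mm) begins 54 mm behind the grasp point. The pads swing forward as they close: fully open they stand 13 mm farther back than shut.
Start: joints at [1.103, 0.286, 1.577, -0, 1.279, -0.15], TCP at [0.211, 0.641, 0.231] pointing down, gripper open.
Joint ranges: [-2.77, 2.77], [-0.9, 2.22], [0.21, 2.48], [-1.53, 4.67], [0.24, 2.81], [-2.84, 2.84]. Speed limits (rad/s): [2.79, 2.79, 3.14, 3.14, 3.14, 3.14].

## Interface

Orientations are given as a unit quaternion [x, y, z, w].
In Python, from plant import get_state, read_camera, sign_off gives the robot as it stands.
- The arm moves only by the tool step_arm, never from a script. Its argument "targets" is a list that holds one entry, the list of rows, each a list of 5 numbers: the opening, from 0 (shut) to 1 (fully open), then the shift along the tool's x, y, z each as a share of 4 cm, from -1 to 1, then the turn about the tool's z as a share of 5 degrees, from -1 to 1. A call has 1 to 10 rows; each row shifts and turns the commanded pose from where the row before left it, along the tool's axes as they then stand; what a row does not reach is not made up. A row lasts 1/12 s, in which the tool goes at most 41.7 mm and 7.16 degrees, less where a joint would pass 70% of its speed; a pose out of reach is approached as far as the arm can. A call with a number of a shift or a turn outside -1 to 1 is refused whole. A call with a gripper value outside its range is refused whole. The fingers move at their own pace and stop on an object; "squeeze" is the grip in N (left out, the last holds). Time passes only in rows, so rows that do not move let the fingers close. It gives the time, the measured TCP pose, the force and the opening at its end, in the units of the state.
- get_state(): the state, without advancing time (a new reading comes with each control period).
- read_camera(name): name is "scene" or "side" or "wrist"; returns a dict with "pixels" (384x512x3 uint8, red, green, blue), "range_z" (384x512 float32, m along the optical axis (not along the pixel's ray), 0 where there is no reading), "mtx" (3x3 intrinsics, pixels), "rvec" (rotation vector, rad) and "tvec" (3), from world to camera coordinates, as OpenCV has them. Camera axes: x right, y down, z forward; pixel columns grow to the right and rows downward; lengths in m; the calibration is good to about 2 mm. A picture is of the moment at which its call begins.
- sign_off(): hands the job in, once; it reports no verdict.
The state is a dict: "time": time; "qpos": joint angles; "dq": joint speeds; "joint_efforts": joint torques, N m; "eef_pos": TCP position; "tcp_rot": TCP orientation; "contact_force": force on the tool from outside, world axes, zero at the start; "wrist_torque": the same for the moment, N m; "opening": opening from 0.0 (shut) to 1.0 (fully open).
Only numpy, scipy, OpenCV 4.12 (cv2) and the standard library are available. Lean on these libraries where they do the work, as an engineer would, in place of code of your own. Each camera call takes 0.05 s, during which the arm holds its last target.

## Working session

There is one attempt and no reset: what is moved stays moved. The work goes in short steps, Python scripts to look and compute and a tool call to move; the robot and the scene stay as the last step left them, time stands still between calls to the robot, and variables do not carry over. Pictures are saved under pics/ and viewed, and the job is handed in when it is done.

Besides the shell and the picture viewer there is one more tool, called by a JSON object that holds its "api" and its "payload", one argument or row to a line. step_arm: Moves the arm, as the interface text tells. Shift numbers are shares of 4 cm and turn numbers shares of 5 degrees, none past 1 either way. Its arguments: {"type":"object","properties":{"targets":{"type":"array"},"squeeze":{"type":"number"}},"required":["targets"]}

```bash
ls; mkdir -p pics; python3 - <<'E'
from plant import *
import cv2,numpy as np
print(get_state())
for n in ("scene","side","wrist"):
    d=read_camera(n); cv2.imwrite(f"pics/{n}0.png",d["pixels"][:,:,::-1]); np.savez(f"{n}0.npz",**d)
E
```

```text
pics
{'time': 0.0, 'qpos': array([ 1.10301535e+00,  2.87191621e-01,  1.57816242e+00,  3.56832316e-07,
        1.27857199e+00, -1.50013763e-01]), 'dq': array([-2.72800323e-04,  6.40931401e-04, -3.71752772e-04,  5.63113843e-05,
        2.27682293e-04, -8.34694020e-04]), 'joint_efforts': array([ 1.42135883e-03, -4.05988491e+01, -2.92627680e+01, -6.36132836e-05,
        5.93276738e-03, -1.69068908e-06]), 'eef_pos': array([0.21058823, 0.64063143, 0.22993775]), 'tcp_rot': array([ 1.58215917e-01,  9.87403850e-01, -1.11142006e-03, -3.54846938e-04]), 'contact_force': array([-0.03257225,  0.46140914,  0.82550416]), 'wrist_torque': array([ 0.01139087, -0.06458228, -0.01022883]), 'opening': 0.9999599412801974}
```

View pics/scene0.png

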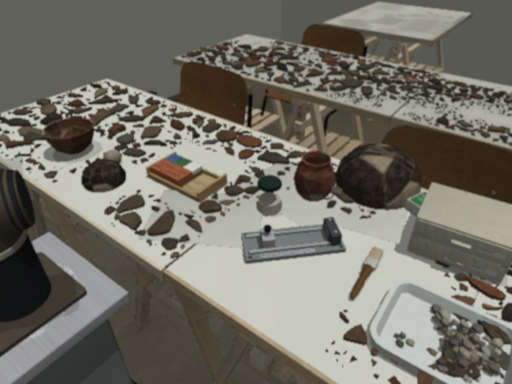

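View pics/side0.png

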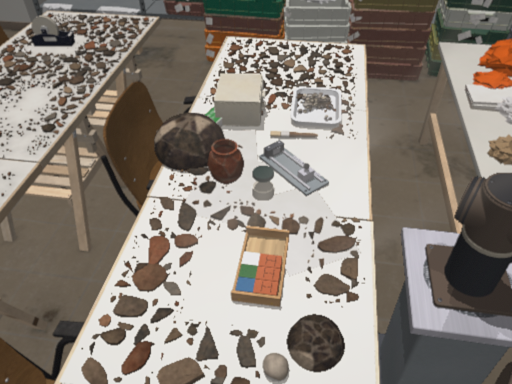

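View pics/wrist0.png

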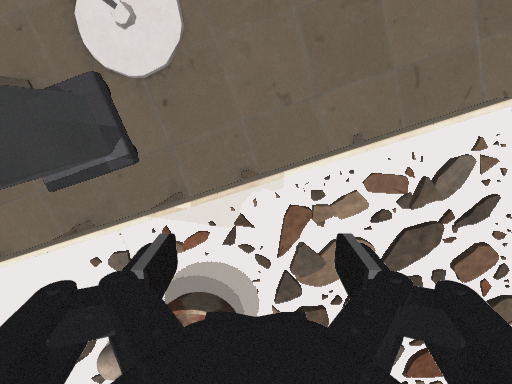

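```bash
python3 - <<'E'
import cv2,numpy as np
for n,(x0,y0,x1,y1) in {"side":(215,215,305,315),"scene":(135,140,235,205)}.items():
    d=np.load(n+"0.npz"); c=d["pixels"][y0:y1,x0:x1,::-1]
    cv2.imwrite(f"pics/{n}_rack.png",cv2.resize(c,None,fx=6,fy=6,interpolation=cv2.INTER_CUBIC))
for n,(x0,y0,x1,y1) in {"side":(250,130,340,200),"scene":(230,210,355,270)}.items():
    d=np.load(n+"0.npz"); c=d["pixels"][y0:y1,x0:x1,::-1]
    cv2.imwrite(f"pics/{n}_g.png",cv2.resize(c,None,fx=6,fy=6,interpolation=cv2.INTER_CUBIC))
    print(n,d["mtx"],cv2.Rodrigues(d["rvec"])[0].T@-d["tvec"].ravel())
E
```

```text
side [[443.73649861   0.         256.79769428]
 [  0.         443.73649861 192.08965284]
 [  0.           0.           1.        ]] [0.4098095  0.74718283 0.93138368]
scene [[385.45234789   0.         257.72151232]
 [  0.         385.45234789 188.1188192 ]
 [  0.           0.           1.        ]] [-0.11182685 -0.70708237  0.65872881]
```

View pics/side_rack.png

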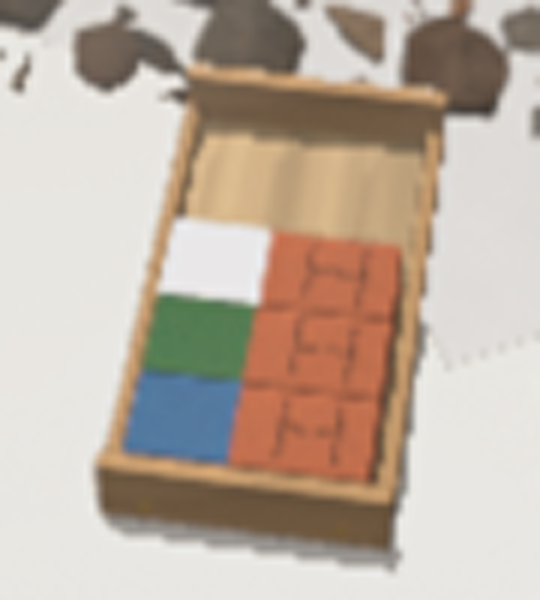

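View pics/scene_rack.png

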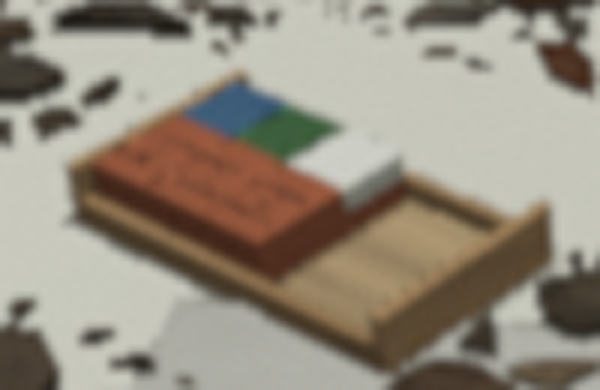

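View pics/side_g.png

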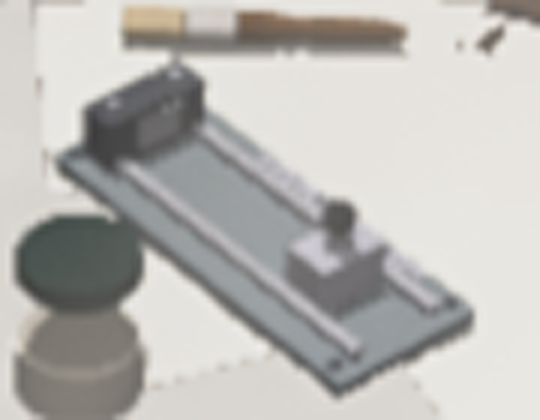

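View pics/scene_g.png

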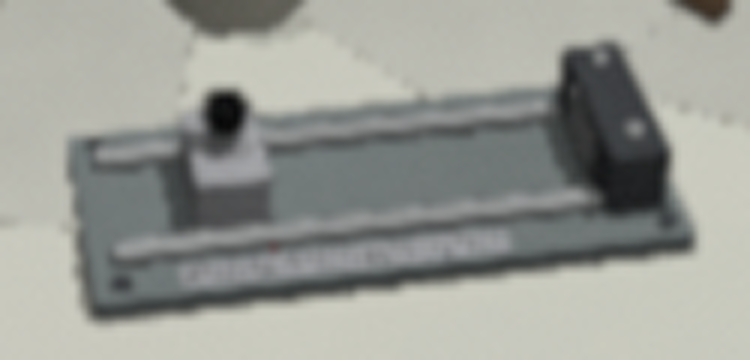

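```bash
cat > h.py <<'E'
import cv2,numpy as np
def cloud(d):
    K=d["mtx"];R=cv2.Rodrigues(d["rvec"])[0];t=np.asarray(d["tvec"]).ravel();Z=d["range_z"]
    v,u=np.mgrid[:Z.shape[0],:Z.shape[1]]
    P=np.stack([(u-K[0,2])/K[0,0]*Z,(v-K[1,2])/K[1,1]*Z,Z],-1)
    W=(P-t)@R; W[Z<=0]=np.nan
    return W
def proj(d,pts):
    return cv2.projectPoints(np.float64(pts).reshape(-1,3),d["rvec"],d["tvec"],d["mtx"],None)[0].reshape(-1,2)
def rayz(d,uv,z):
    K=d["mtx"];R=cv2.Rodrigues(d["rvec"])[0];t=np.asarray(d["tvec"]).ravel()
    c=-R.T@t; r=R.T@np.linalg.inv(K)@np.array([uv[0],uv[1],1.]); return c+r*(z-c[2])/r[2]
E
python3 - <<'E'
from h import *
for n,rb,gb in (("side",(215,215,305,315),(250,130,340,200)),("scene",(140,145,235,205),(230,210,355,270))):
    d=np.load(n+"0.npz"); W=cloud(d)
    for nm,(x0,y0,x1,y1),zl,zh in (("rack",rb,.025,.045),("gauge",gb,.007,.03),("gbase",gb,.008,.015)):
        p=W[y0:y1,x0:x1].reshape(-1,3); p=p[(p[:,2]>zl)&(p[:,2]<zh)]
        r=cv2.minAreaRect(p[:,:2].astype(np.float32)); print(n,nm,len(p),np.median(p[:,2]),r)
        print(cv2.boxPoints(r).round(4).tolist())
    p=W[gb[1]:gb[3],gb[0]:gb[2]].reshape(-1,3)
    for zl,zh in((.038,.0435),(.05,.07),(.044,.047)):
        q=p[(p[:,2]>zl)&(p[:,2]<zh)]; print(zl,len(q),q.mean(0), q.min(0),q.max(0))
for n,uvs in (("scene",[(270,195),(316,170),(365,272)]),("side",[(263,182),(225,160),(293,135)])):
    W=cloud(np.load(n+"0.npz"))
    for u,v in uvs: print(n,W[v,u].round(3))
E
```

```text
side rack 2082 0.03608423435668137 ((0.5196921825408936, 0.04511219263076782), (0.22502179443836212, 0.11878101527690887), 89.88430786132812)
[[0.460099995136261, -0.06729999929666519], [0.5788999795913696, -0.06750000268220901], [0.5792999863624573, 0.1574999988079071], [0.46050000190734863, 0.15770000219345093]]
side gauge 1693 0.013901333092827583 ((0.46355313062667847, -0.39532917737960815), (0.3070124089717865, 0.36733779311180115), 8.385391235351562)
[[0.2849000096321106, -0.23600000143051147], [0.3384999930858612, -0.599399983882904], [0.6421999931335449, -0.5546000003814697], [0.5885999798774719, -0.19120000302791595]]
side gbase 953 0.012303717475270036 ((0.475887656211853, -0.39716681838035583), (0.413691908121109, 0.24055136740207672), 84.43435668945312)
[[0.3361000120639801, -0.5914000272750854], [0.5755000114440918, -0.6147000193595886], [0.6157000064849854, -0.2029999941587448], [0.37619999051094055, -0.17960000038146973]]
0.038 137 [ 0.50287388 -0.3140365   0.04053978] [ 0.41337698 -0.44997792  0.03800193] [ 0.58715061 -0.20082588  0.04345495]
0.05 32 [ 0.44426448 -0.3
[... 1018 characters left out ...]
457672, -0.3001999855041504], [0.5321999788284302, -0.5303000211715698], [0.6798999905586243, -0.41589999198913574], [0.5016999840736389, -0.1858000010251999]]
0.038 143 [ 0.46518298 -0.35336171  0.0417266 ] [ 0.41216546 -0.45586439  0.03807815] [ 0.56637733 -0.2913416   0.0434984 ]
0.05 53 [ 0.43455276 -0.31706893  0.06247622] [ 0.42764739 -0.32518497  0.05278381] [ 0.44623717 -0.30702707  0.067649  ]
0.044 182 [ 0.53259558 -0.41136604  0.04533122] [ 0.41297133 -0.45835509  0.04401812] [ 0.58221908 -0.29506945  0.04688129]
scene [ 0.57  -0.229  0.039]
scene [ 0.656 -0.314  0.108]
scene [ 0.488 -0.543  0.02 ]
side [ 0.552 -0.199  0.081]
side [ 0.676 -0.258  0.101]
side [ 0.496 -0.529  0.019]
```

```bash
python3 - <<'E'
from h import *
s=lambda p,o:((p[0]+.5)/6-.5+o[0],(p[1]+.5)/6-.5+o[1])
d=np.load("scene0.npz");o=(230,210)
for nm,p,z in [("baseL",(70,140),.012),("baseLow",(92,302),.012),("baseR",(692,235),.012),("rail1 l",(97,152),.019),("rail1 r",(552,103),.019),("rail2 l",(117,247),.019),("rail2 r",(598,195),.019),("stoptop far",(560,52),.045),("near",(607,153),.045),("near r",(665,145),.045),("far r",(615,43),.045),("jawtop",(180,123),.042),("",(195,178),.042),("",(270,170),.042)]: print(nm,rayz(d,s(p,o),z).round(4))
d=np.load("side0.npz");o=(250,130)
for nm,p,z in [("baseL",(57,158),.012),("baseLow",(338,383),.012),("baseR",(473,312),.012),("rail1 far",(118,165),.019),("rail1 nr",(355,348),.019),("rail2 far",(205,125),.019),("rail2 nr",(435,303),.019),("stop l",(88,105),.045),("stop nearface",(125,125),.045),("nearface r",(205,90),.045),("far",(180,60),.045),("jaw",(287,240),.042),("",(328,268),.042),("",(388,243),.042)]: print(nm,rayz(d,s(p,o),z).round(4))
E
```

```text
baseL [ 0.4293 -0.2427  0.012 ]
baseLow [ 0.3637 -0.3071  0.012 ]
baseR [ 0.5343 -0.4727  0.012 ]
rail1 l [ 0.4245 -0.261   0.019 ]
rail1 r [ 0.5623 -0.3933  0.019 ]
rail2 l [ 0.387  -0.3009  0.019 ]
rail2 r [ 0.525  -0.4352  0.019 ]
stoptop far [ 0.5645 -0.393   0.045 ]
near [ 0.5221 -0.4377  0.045 ]
near r [ 0.5398 -0.4535  0.045 ]
far r [ 0.5832 -0.4082  0.045 ]
jawtop [ 0.4383 -0.2927  0.042 ]
 [ 0.4165 -0.3164  0.042 ]
 [ 0.4377 -0.3369  0.042 ]
baseL [ 0.5963 -0.4038  0.012 ]
baseLow [ 0.4275 -0.2443  0.012 ]
baseR [ 0.3626 -0.3088  0.012 ]
rail1 far [ 0.5608 -0.3939  0.019 ]
rail1 nr [ 0.4209 -0.2641  0.019 ]
rail2 far [ 0.5177 -0.4367  0.019 ]
rail2 nr [ 0.3827 -0.3048  0.019 ]
stop l [ 0.5801 -0.4112  0.045 ]
stop nearface [ 0.5576 -0.3965  0.045 ]
nearface r [ 0.5182 -0.4343  0.045 ]
far [ 0.5353 -0.4599  0.045 ]
jaw [ 0.4617 -0.3164  0.042 ]
 [ 0.4389 -0.2973  0.042 ]
 [ 0.4098 -0.3218  0.042 ]
```

{"api": "step_arm", "payload": {
  "targets": [
    [[0,0,0,0,-0.91],[0,0,0,0,-0.91],[0,0,0,0,-0.91],[0,0,0,0,-0.91],[0,-0.386,-0.745,0,0],[0,-0.386,-0.745,0,0],[0,-0.386,-0.745,0,0],[0,-0.386,-0.745,0,0],[0,-0.386,-0.745,0,0],[0,-0.386,-0.745,0,0]]
  ],
  "squeeze": 30
}}

```text
time: 0.98
eef_pos: [0.3037, 0.4608, 0.2309]
tcp_rot: [-0.0, 1.0, -0.0, -0.0]
contact_force: [0.7, -0.1, 0.9]
opening: -0.001
```

{"api": "step_arm", "payload": {
  "targets": [
    [[0,-0.386,-0.745,0,0],[0,-0.386,-0.745,0,0],[0,-0.386,-0.745,0,0],[0,-0.386,-0.745,0,0],[0,-0.386,-0.745,0,0],[0,-0.386,-0.745,0,0],[0,-0.386,-0.745,0,0],[0,-0.386,-0.745,0,0],[0,-0.386,-0.745,0,0],[0,-0.386,-0.745,0,0]]
  ]
}}

```text
time: 1.82
eef_pos: [0.4581, 0.1628, 0.2312]
tcp_rot: [0.0, 1.0, 0.0, -0.0]
contact_force: [0.7, 0.2, 0.1]
opening: -0.0
```

{"api": "step_arm", "payload": {
  "targets": [
    [[0,-0.386,-0.745,0,0],[0,-0.386,-0.745,0,0],[0,-0.386,-0.745,0,0],[0,-0.386,-0.745,0,0],[0,0,0,0,0],[0,0,0,0,0]]
  ]
}}

```text
time: 2.32
eef_pos: [0.5198, 0.0438, 0.2309]
tcp_rot: [0.002, 1.0, 0.0, -0.001]
contact_force: [0.8, 0.8, -0.8]
opening: -0.0
```

```bash
python3 - <<'E'
from plant import *
import cv2,numpy as np
from h import *
s=get_state();print(s["eef_pos"],s["tcp_rot"],s["qpos"],s["contact_force"])
for n in ("wrist","side"):
    d=read_camera(n); cv2.imwrite(f"pics/{n}1.png",d["pixels"][:,:,::-1]); np.savez(f"{n}1.npz",**d)
E
```

```text
[0.51980823 0.0438032  0.23088866] [ 1.69863467e-03  9.99998398e-01  1.75810547e-04 -5.36732758e-04] [-1.10695360e-01 -5.38284800e-02  1.94989345e+00  2.45550634e-04
  1.24663304e+00 -1.67817276e+00] [ 0.84256701  0.8139462  -0.75756416]
```

View pics/wrist1.png

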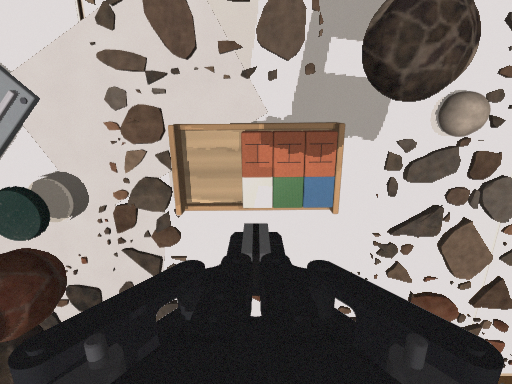

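View pics/side1.png

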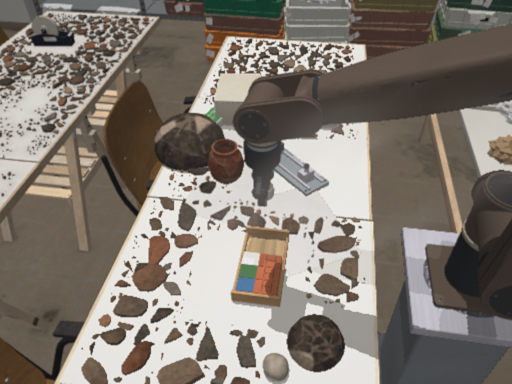

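```bash
python3 - <<'E'
from h import *
d=np.load("wrist1.npz"); W=cloud(d)
p=W[110:225,160:355].reshape(-1,3); q=p[(p[:,2]>.03)&(p[:,2]<.045)]
r=cv2.minAreaRect(q[:,:2].astype(np.float32)); print(np.median(q[:,2]),r)
print(proj(d,[[.52,.045,.036],[.52,.045,.2309],[.52,.0255,.036],[.46,-.065,.036],[.58,.155,.036]]))
cv2.imwrite("pics/wr1c.png",cv2.resize(d["pixels"][115:225,160:355,::-1],None,fx=4,fy=4,interpolation=cv2.INTER_CUBIC))
E
```

```text
0.03596369739339524 ((0.5212737321853638, 0.045131176710128784), (0.11891037225723267, 0.22023463249206543), 0.46403202414512634)
[[256.19729268 170.49596238]
 [256.94111555 237.37165668]
 [241.06766004 170.54110906]
 [166.49161424 122.75310057]
 [337.80054224 213.92657607]]
```

View pics/wr1c.png

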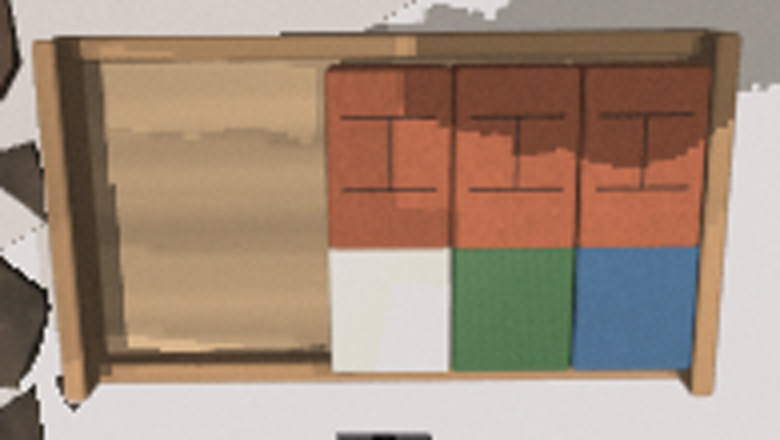

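{"api": "step_arm", "payload": {
  "targets": [
    [[0,0,0.05,0.6,0],[0,0,0,0.8,0],[0,0,0,0.8,0],[0,0,0,0.8,0],[0,0,0,0.8,0],[0,0,0,0.6,0],[0,0,0,0.3,0],[0,0,0,0,0],[0,0,0,0,0]]
  ]
}}

```text
time: 3.17
eef_pos: [0.5195, 0.048, 0.0437]
tcp_rot: [-0.001, 1.0, 0.0, -0.0]
contact_force: [0.1, -0.6, 1.1]
opening: -0.002
```

{"api": "step_arm", "payload": {
  "targets": [
    [[0,0,0,0.1,0],[0,0,0,0.06,0],[0,0,0,0,0]]
  ]
}}

```text
time: 3.42
eef_pos: [0.5204, 0.0472, 0.038]
tcp_rot: [0.0, 1.0, -0.0, 0.001]
contact_force: [0.0, -0.3, -0.6]
opening: 0.0
```

{"api": "step_arm", "payload": {
  "targets": [
    [[0,0,0,0.03,0],[0,0,0,0,0]]
  ]
}}

```text
time: 3.58
eef_pos: [0.5199, 0.0471, 0.0362]
tcp_rot: [0.0, 1.0, -0.0, 0.0]
contact_force: [-0.5, 0.1, -0.2]
opening: 0.002
```

{"api": "step_arm", "payload": {
  "targets": [
    [[0,0,0,0.02,0],[0,0,0,0,0]]
  ]
}}

```text
time: 3.75
eef_pos: [0.52, 0.0471, 0.036]
tcp_rot: [0.0, 1.0, -0.0, 0.0]
contact_force: [-1.9, 0.5, 4.6]
opening: 0.001
```

{"api": "step_arm", "payload": {
  "targets": [
    [[0,0,0,0.02,0],[0,0,0,0,0]]
  ]
}}

```text
time: 3.92
eef_pos: [0.5204, 0.047, 0.036]
tcp_rot: [0.0, 1.0, -0.0, 0.0]
contact_force: [-2.6, -0.6, 9.8]
opening: 0.005
```

{"api": "step_arm", "payload": {
  "targets": [
    [[0,0,-0.06,0,0],[0,0,-0.1,0,0],[0,0,-0.1,0,0],[0,0,0,0,0]]
  ]
}}

```text
time: 4.25
eef_pos: [0.5214, 0.0365, 0.0361]
tcp_rot: [0.0, 1.0, 0.0, 0.002]
contact_force: [-1.4, 0.4, 5.9]
opening: 0.0
```

```bash
python3 - <<'E'
from plant import *
import cv2
d=read_camera("side"); cv2.imwrite("pics/side2.png",cv2.resize(d["pixels"][205:315,205:315,::-1],None,fx=5,fy=5,interpolation=cv2.INTER_CUBIC))
E
```

```text
(no output)
```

View pics/side2.png

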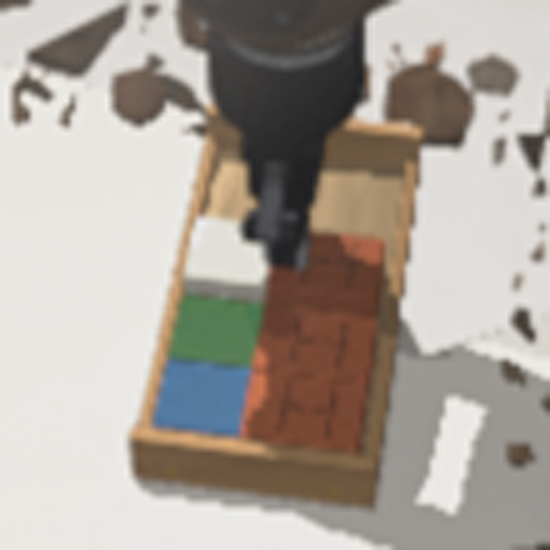

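The picture shows the white bar moving away from green (gap edge near crop pixel (225,290)). I'll continue the drag.

{"api": "step_arm", "payload": {
  "targets": [
    [[0,0,-0.1,0.01,0],[0,0,-0.13,0,0],[0,0,-0.13,0,0],[0,0,-0.13,0,0],[0,0,-0.13,0,0],[0,0,-0.13,0,0],[0,0,0,0,0]]
  ]
}}

```text
time: 4.88
eef_pos: [0.5219, 0.006, 0.0361]
tcp_rot: [0.001, 1.0, -0.0, 0.002]
contact_force: [-0.0, -0.0, 7.2]
opening: -0.0
```

{"api": "step_arm", "payload": {
  "targets": [
    [[0,0,0,-0.5,0],[0,0,0,-0.8,0],[0,0,0,-0.8,0],[0.7,0.6,0,-0.8,0],[0.7,0.4,0,-0.5,0],[0.7,0,0,0,0],[0.7,0,0,0,0]]
  ]
}}

```text
time: 5.47
eef_pos: [0.4802, 0.0066, 0.1713]
tcp_rot: [0.0, 1.0, -0.0, 0.002]
contact_force: [-0.1, 0.9, -0.4]
opening: 0.562
```

```bash
python3 - <<'E'
from plant import *
from h import *
import cv2
s=get_state();print(s["eef_pos"],s["tcp_rot"],s["opening"])
d=read_camera("wrist"); cv2.imwrite("pics/wrist3.png",d["pixels"][:,:,::-1]);np.savez("wrist3.npz",**d)
e=read_camera("side"); cv2.imwrite("pics/side3.png",cv2.resize(e["pixels"][205:315,205:315,::-1],None,fx=5,fy=5,interpolation=cv2.INTER_CUBIC));np.savez("side3.npz",**e)
E
```

```text
[0.4801753  0.00659788 0.17128832] [ 1.97798262e-04  9.99997833e-01 -3.89837043e-04  2.03563100e-03] 0.5623876212329175
```

View pics/wrist3.png

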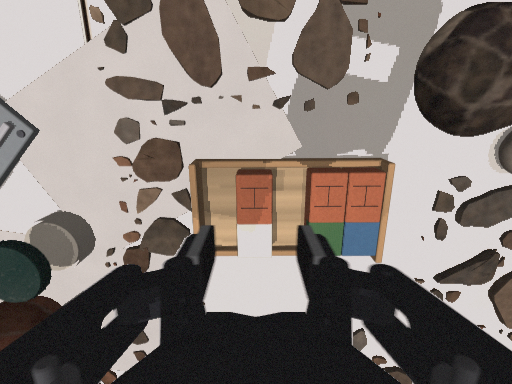

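View pics/side3.png

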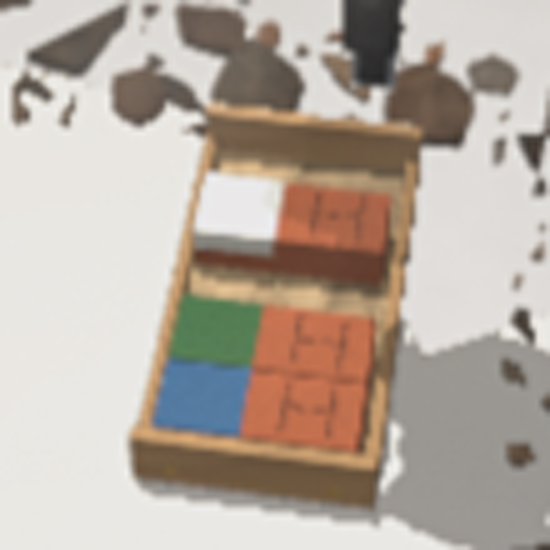

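```bash
python3 - <<'E'
from h import *
d=np.load("wrist3.npz"); W=cloud(d)
for nm,(x0,x1) in {"white":(222,285),"gb":(300,383)}.items():
    p=W[160:262,x0:x1].reshape(-1,3); q=p[(p[:,2]>.033)&(p[:,2]<.04)]
    print(nm,len(q),cv2.minAreaRect(q[:,:2].astype(np.float32)))
e=np.load("side3.npz"); W=cloud(e)
p=W[238:258,240:286].reshape(-1,3);q=p[(p[:,2]>.033)&(p[:,2]<.04)]
print(len(q),cv2.minAreaRect(q[:,:2].astype(np.float32)))
E
```

```text
white 2986 ((0.5227169394493103, 0.00493992306292057), (0.03991984948515892, 0.10017938911914825), 89.89862823486328)
gb 5649 ((0.5242741107940674, 0.11029437929391861), (0.10759610682725906, 0.08869405835866928), 0.6301323175430298)
448 ((0.5214262008666992, 0.005393102765083313), (0.043119415640830994, 0.09948185831308365), 89.62615966796875)
```

{"api": "step_arm", "payload": {
  "targets": [
    [[0.72,-0.6,-0.04,0.2,0],[0.72,-0.43,0,0.8,0],[0.72,0,0,0.9,0],[0.72,0,0,0.9,0],[0.72,0,0,0.6,0],[0.72,0,0,0.3,0],[0.72,0,0,0,0]]
  ],
  "squeeze": 30
}}

```text
time: 6.15
eef_pos: [0.5173, 0.0058, 0.0169]
tcp_rot: [0.0, 1.0, 0.001, -0.005]
contact_force: [-0.6, 0.7, -0.1]
opening: 0.719
```

{"api": "step_arm", "payload": {
  "targets": [
    [[0.72,0,0,0.1,0],[0.72,0,0,0.1,0],[0.72,0,0,0,0]]
  ]
}}

```text
time: 6.4
eef_pos: [0.5218, 0.005, 0.0146]
tcp_rot: [0.0, 1.0, -0.0, 0.001]
contact_force: [0.4, 0.4, -0.1]
opening: 0.716
```

```bash
python3 - <<'E'
from plant import *
import cv2
d=read_camera("scene"); cv2.imwrite("pics/scene4.png",cv2.resize(d["pixels"][100:220,120:260,::-1],None,fx=5,fy=5,interpolation=cv2.INTER_CUBIC))
d=read_camera("wrist"); cv2.imwrite("pics/wrist4.png",d["pixels"][:,:,::-1])
E
```

```text
(no output)
```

View pics/scene4.png

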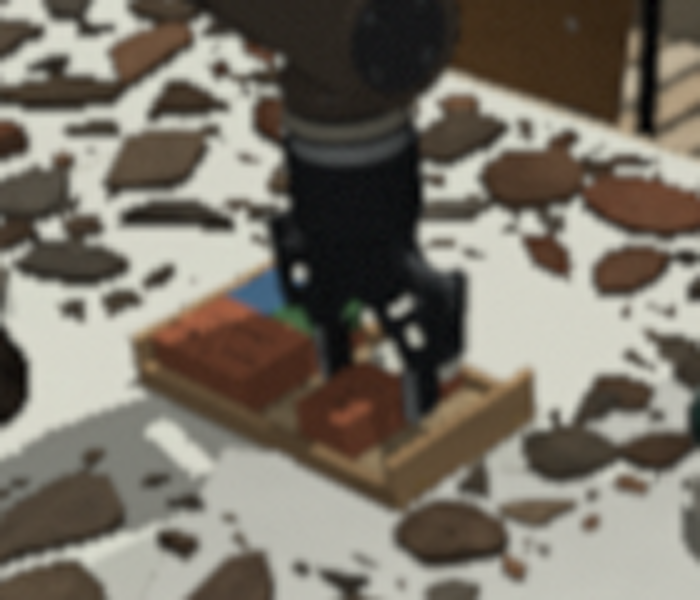

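View pics/wrist4.png

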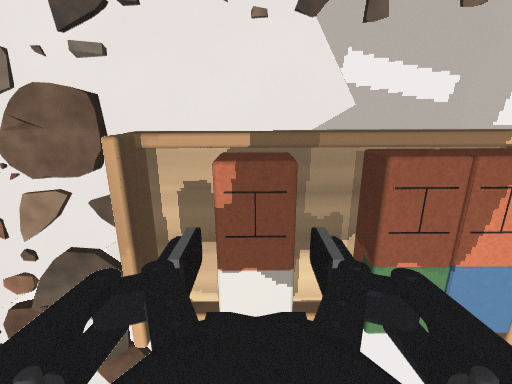

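Fingers straddle the white bar, with clear gaps at (200,260) and (320,260). Closing on it.

{"api": "step_arm", "payload": {
  "targets": [
    [[0.3,0,0,0,0],[0.3,0,0,0,0],[0.3,0,0,0,0],[0.3,0,0,0,0],[0.3,0,0,0,0],[0.3,0,0,0,0]]
  ],
  "squeeze": 35
}}

```text
time: 7.0
eef_pos: [0.5216, 0.005, 0.0148]
tcp_rot: [0.0, 1.0, -0.0, 0.001]
contact_force: [-0.1, -0.2, 6.5]
opening: 0.461
```

{"api": "step_arm", "payload": {
  "targets": [
    [[0.3,0,0,-0.1,0],[0.3,0,0,-0.3,0],[0.3,0,0,-0.5,0],[0.3,0,0,-0.7,0],[0.3,0,0,-0.7,0],[0.3,0,0,-0.7,0],[0.3,0,0,-0.7,0],[0.3,0,0,-0.7,0],[0.3,0,0,0,0]]
  ]
}}

```text
time: 7.75
eef_pos: [0.524, 0.0047, 0.1967]
tcp_rot: [-0.0, 1.0, -0.001, 0.006]
contact_force: [1.4, 0.3, -1.0]
opening: 0.462
```

```bash
python3 - <<'E'
from plant import *
import cv2
d=read_camera("scene"); cv2.imwrite("pics/scene5.png",d["pixels"][:,:,::-1])
print(get_state()["qpos"])
E
```

```text
[-1.84941654e-01 -2.04753158e-02  1.98836697e+00  5.84295273e-06
  1.16620701e+00 -1.75566678e+00]
```

View pics/scene5.png

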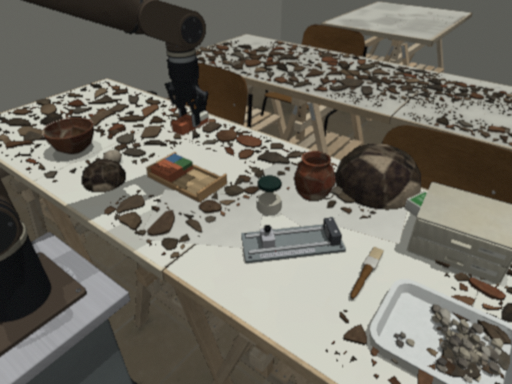

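{"api": "step_arm", "payload": {
  "targets": [
    [[0.3,0,0,0,0.973],[0.3,0,0,0,0.973],[0.3,0,0,0,0.973],[0.3,0,0,0,0.973],[0.3,0,0,0,0.973],[0.3,0,0,0,0.973],[0.3,0,0,0,0.973],[0.3,0,0,0,0.973],[0.3,0,0,0,0.973],[0.3,0,0,0,0]]
  ]
}}

```text
time: 8.63
eef_pos: [0.519, 0.0055, 0.187]
tcp_rot: [0.374, 0.928, -0.001, -0.002]
contact_force: [-0.3, 0.3, -2.3]
opening: 0.461
```

{"api": "step_arm", "payload": {
  "targets": [
    [[0.3,-0.43,-0.518,0,0],[0.3,-0.43,-0.518,0,0],[0.3,-0.43,-0.518,0,0],[0.3,-0.43,-0.518,0,0],[0.3,-0.43,-0.518,0,0],[0.3,-0.43,-0.518,0,0],[0.3,-0.43,-0.518,0,0]]
  ]
}}

```text
time: 9.22
eef_pos: [0.506, -0.1835, 0.1878]
tcp_rot: [0.372, 0.928, 0.0, -0.002]
contact_force: [0.8, 0.1, -3.1]
opening: 0.457
```

{"api": "step_arm", "payload": {
  "targets": [
    [[0.3,-0.43,-0.518,0,0],[0.3,-0.43,-0.518,0,0],[0.3,-0.43,-0.518,0,0],[0.3,-0.43,-0.518,0,0],[0.3,-0.43,-0.518,0,0],[0.3,-0.43,-0.518,0,0],[0.3,-0.43,-0.518,0,0],[0.3,0,0,0,0],[0.3,0,0,0,0]]
  ]
}}

```text
time: 9.97
eef_pos: [0.4927, -0.3714, 0.1876]
tcp_rot: [0.373, 0.928, 0.001, -0.002]
contact_force: [-0.2, 0.3, -3.1]
opening: 0.458
```

```bash
python3 - <<'E'
from plant import *
from h import *
s=get_state();print(s["eef_pos"],s["tcp_rot"],s["opening"],s["qpos"])
for n in("wrist","scene","side"):
    d=read_camera(n); cv2.imwrite(f"pics/{n}6.png",d["pixels"][:,:,::-1]);np.savez(f"{n}6.npz",**d)
E
```

```text
[ 0.49271669 -0.37135764  0.18761609] [ 3.73209860e-01  9.27745086e-01  8.88829306e-04 -1.63254020e-03] 0.45763172226333554 [-8.10242644e-01  2.00615101e-01  1.76169593e+00  2.84057403e-04
  1.18298996e+00 -1.61621255e+00]
```

View pics/wrist6.png

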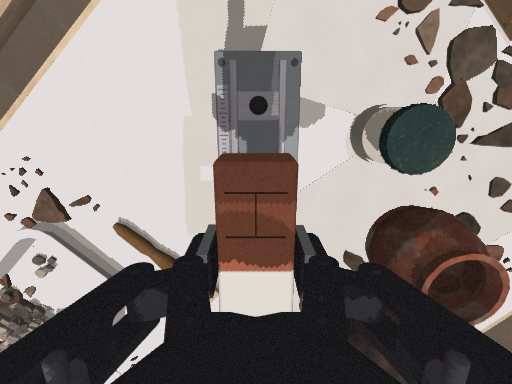

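View pics/scene6.png

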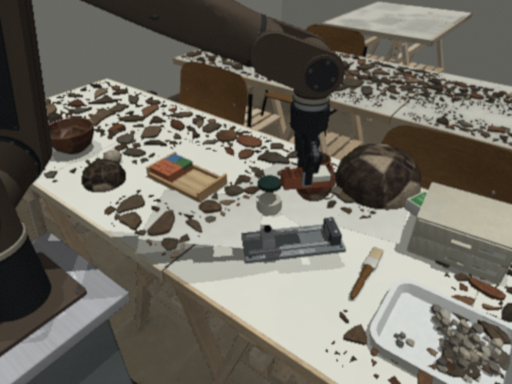

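```bash
python3 - <<'E'
from h import *
d=np.load("wrist6.npz")
cv2.imwrite("pics/wr6c.png",cv2.resize(d["pixels"][40:165,200:320,::-1],None,fx=5,fy=5,interpolation=cv2.INTER_CUBIC))
W=cloud(d)
p=W[40:165,200:320].reshape(-1,3); q=p[(p[:,2]>.008)&(p[:,2]<.022)]
r=cv2.minAreaRect(q[:,:2].astype(np.float32)); print(r, cv2.boxPoints(r))
b=W[150:240,200:310].reshape(-1,3); b=b[(b[:,2]>.195)]
r=cv2.minAreaRect(b[:,:2].astype(np.float32)); print(np.median(b[:,2]),r,cv2.boxPoints(r))
E
```

```text
((0.43901708722114563, -0.3161998391151428), (0.09621915221214294, 0.11914487183094025), 46.07638931274414) [[ 0.36273557 -0.30952618]
 [ 0.44855148 -0.39217684]
 [ 0.5152986  -0.3228735 ]
 [ 0.4294827  -0.24022284]]
0.20872239185736033 ((0.4726780354976654, -0.35237061977386475), (0.05987010523676872, 0.04263731837272644), 46.34683609008789) [[ 0.43658942 -0.3593135 ]
 [ 0.46743888 -0.38874567]
 [ 0.50876665 -0.34542775]
 [ 0.4779172  -0.31599557]]
```

View pics/wr6c.png

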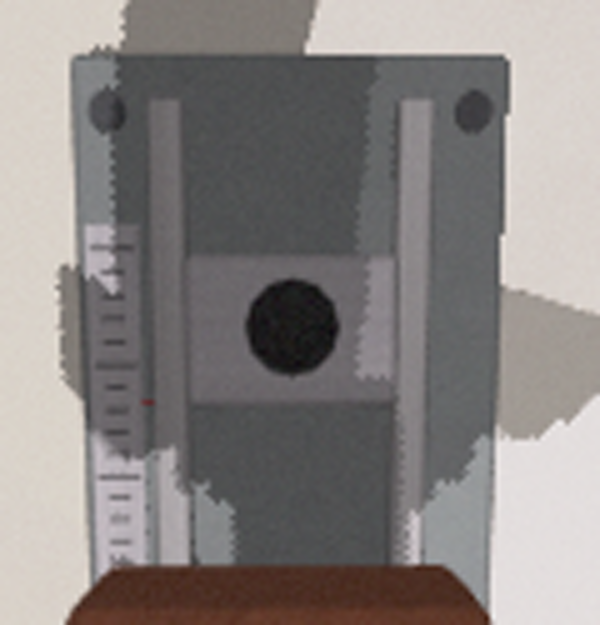

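```bash
python3 - <<'E'
from h import *
d=np.load("wrist6.npz"); n=np.array([.6937,.7203,0]);a=np.array([.7203,-.6937,0])
s=lambda p:((p[0]+.5)/5-.5+200,(p[1]+.5)/5-.5+40)
for nm,p,z in [("L",(182,150),.019),("L",(189,440),.019),("R",(400,150),.019),("R",(393,440),.019),("knob",(293,327),.064),("baseL",(72,57),.012),("baseR",(507,57),.012)]:
    w=rayz(d,s(p),z); print(nm,w.round(4),(w@n).round(4),(w@a).round(4))
cv2.imwrite("pics/wr6b.png",cv2.resize(d["pixels"][145:320,195:315,::-1],None,fx=4,fy=4,interpolation=cv2.INTER_CUBIC))
t=np.array([.4927,-.3714,.1876]);print(t@n,t@a)
for n_ in("scene","side"):
    W=cloud(np.load(n_+"6.npz")).reshape(-1,3); b=W[(W[:,2]>.185)&(W[:,2]<.22)&(np.hypot(W[:,0]-.493,W[:,1]+.371)<.09)]
    print(n_,len(b),cv2.minAreaRect(np.c_[b@n,b@a].astype(np.float32)),np.percentile(b@n,[1,99]),np.percentile(b@a,[1,99]),b[:,2].min(),b[:,2].max())
E
```

```text
L [ 0.3946 -0.3055  0.019 ] 0.0536 0.4962
L [ 0.4387 -0.3474  0.019 ] 0.0542 0.557
R [ 0.4271 -0.2717  0.019 ] 0.1006 0.4961
R [ 0.4709 -0.3138  0.019 ] 0.1006 0.5569
knob [ 0.4383 -0.3148  0.064 ] 0.0773 0.5341
baseL [ 0.3639 -0.3092  0.012 ] 0.0297 0.4766
baseR [ 0.429  -0.2413  0.012 ] 0.1238 0.4764
0.07426656999999996 0.61253199
scene 818 ((0.07048079371452332, 0.6117353439331055), (0.05922945961356163, 0.10331317037343979), 7.735182762145996) [0.04143432 0.0960321 ] [0.56235041 0.66052936] 0.18502651419759164 0.21980322445211786
side 405 ((0.0766557827591896, 0.6094483733177185), (0.06727635115385056, 0.10315580666065216), 16.268827438354492) [0.04941334 0.10922596] [0.5595668  0.65814488] 0.18516796874403038 0.21993215795994808
```

View pics/wr6b.png

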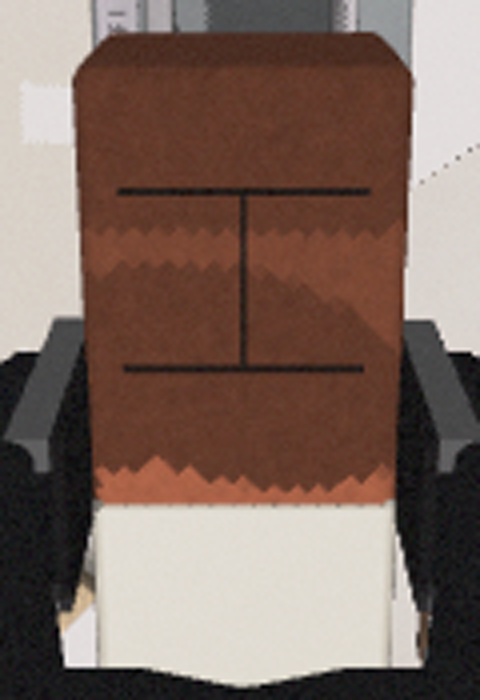

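```bash
python3 - <<'E'
from h import *
d=np.load("wrist6.npz"); n=np.array([.6937,.7203,0]);a=np.array([.7203,-.6937,0])
s=lambda p:((p[0]+.5)/4-.5+195,(p[1]+.5)/4-.5+145)
for p in [(243,190),(243,368),(77,78),(411,78),(98,505),(394,505)]:
    w=rayz(d,s(p),.2087); print(p,(w@n).round(4),(w@a).round(4))
s=lambda p:((p[0]+.5)/5-.5+200,(p[1]+.5)/5-.5+40)
for p in [(290,403),(290,256)]:print(rayz(d,s(p),.042)@a)
E
```

```text
(243, 190) 0.0748 0.5787
(243, 368) 0.0748 0.6018
(77, 78) 0.0556 0.5653
(411, 78) 0.0941 0.5652
(98, 505) 0.056 0.6212
(394, 505) 0.0944 0.6212
0.5484162479887073
0.5194950483237359
```

{"api": "step_arm", "payload": {
  "targets": [
    [[0.3,-0.05,0.06,0.3,0],[0.3,0,0,0.7,0],[0.3,0,0,0.7,0],[0.3,0,0,0.7,0],[0.3,0,0,0.7,0],[0.3,0,0,0.5,0],[0.3,0,0,0.2,0],[0.3,0,0,0,0],[0.3,0,0,0,0]]
  ]
}}

```text
time: 10.87
eef_pos: [0.4974, -0.3701, 0.0378]
tcp_rot: [0.372, 0.928, 0.0, 0.0]
contact_force: [0.6, -0.2, -2.0]
opening: 0.459
```

```bash
python3 - <<'E'
from plant import *
from h import *
s=get_state();print(s["eef_pos"],s["tcp_rot"],s["contact_force"])
for n in("wrist","scene","side"):
    d=read_camera(n);np.savez(f"{n}7.npz",**d)
    x0,y0,x1,y1={"wrist":(0,0,512,384),"scene":(220,190,360,275),"side":(240,120,350,210)}[n]
    f={"wrist":1.5,"scene":5,"side":6}[n]
    cv2.imwrite(f"pics/{n}7.png",cv2.resize(d["pixels"][y0:y1,x0:x1,::-1],None,fx=f,fy=f,interpolation=cv2.INTER_CUBIC))
E
```

```text
[ 0.49740143 -0.37010831  0.03784225] [3.72488933e-01 9.28036633e-01 1.08983950e-05 5.57726650e-05] [ 0.5595254  -0.20163951 -2.00290665]
```

View pics/wrist7.png

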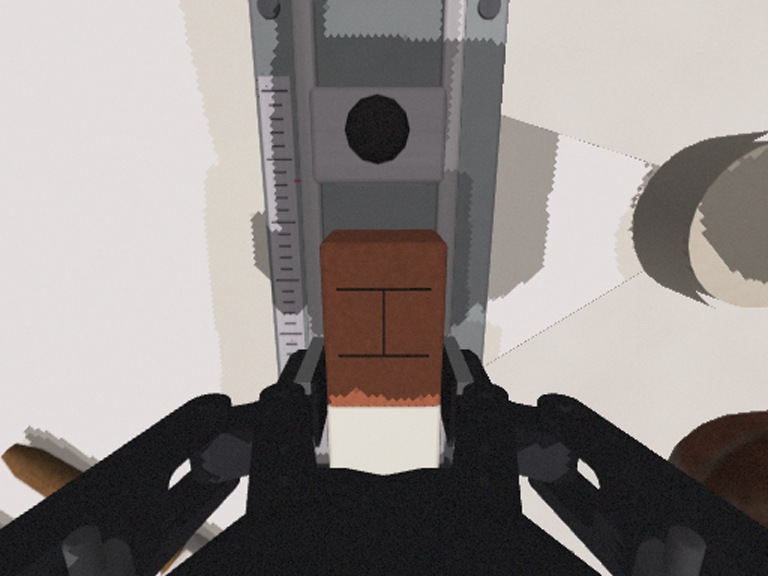

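View pics/scene7.png

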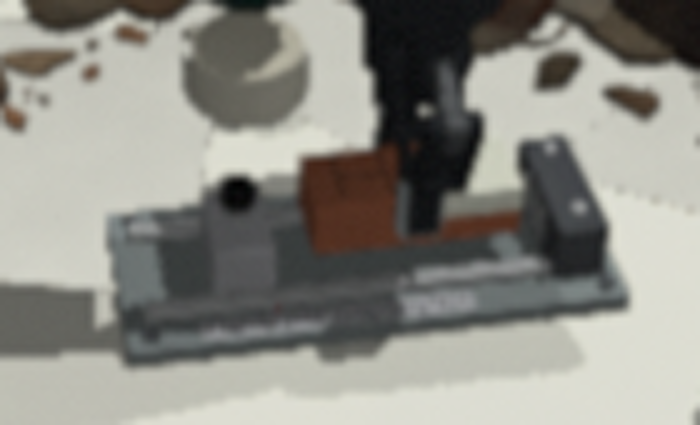

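View pics/side7.png

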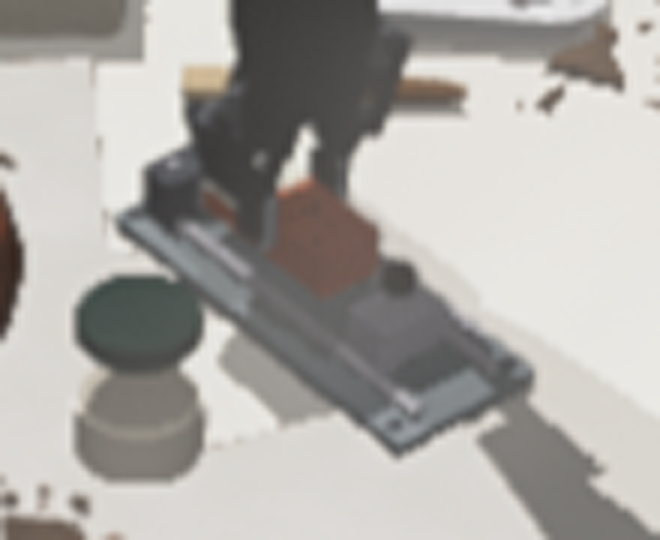

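```bash
python3 - <<'E'
from h import *
d=np.load("wrist7.npz"); n=np.array([.6937,.7203,0]);a=np.array([.7203,-.6937,0])
cv2.imwrite("pics/wr7c.png",cv2.resize(d["pixels"][50:280,195:315,::-1],None,fx=4,fy=4,interpolation=cv2.INTER_CUBIC)[:600])
s=lambda p:((p[0]+.5)/1.5-.5,(p[1]+.5)/1.5-.5)
for nm,p,z in [("knob",(377,129),.064),("barline",(384,290),.059),("barline",(384,354),.059),("barTL",(321,241),.059),("barTR",(447,241),.059),("barBL",(328,406),.059),("barBR",(441,406),.059),("botL",(331,231),.029),("botR",(436,231),.029)]:
    w=rayz(d,s(p),z); print(nm,(w@n).round(4),(w@a).round(4))
W=cloud(d); print(W[225,240],W[220,270])
E
```

```text
knob 0.077 0.5344
barline 0.0791 0.5816
barline 0.0792 0.6037
barTL 0.0597 0.566
barTR 0.0983 0.5659
barBL 0.0599 0.6234
barBR 0.0989 0.6233
botL 0.059 0.5672
botR 0.0987 0.5671
[ 0.48011084 -0.36331642  0.05916426] [ 0.48852697 -0.35100253  0.05865157]
```

View pics/wr7c.png

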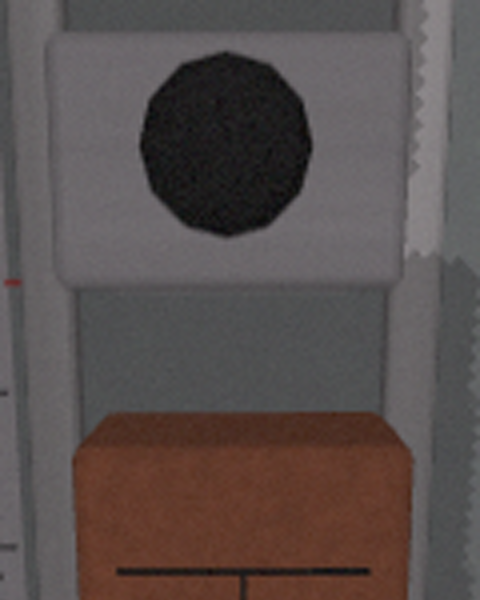

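{"api": "step_arm", "payload": {
  "targets": [
    [[0.3,0,-0.05,0,0],[0.3,0,0,0,0],[0.3,0,0,0,0]]
  ]
}}

```text
time: 11.27
eef_pos: [0.4959, -0.3725, 0.0387]
tcp_rot: [0.373, 0.928, -0.0, 0.001]
contact_force: [0.6, -0.5, -3.3]
opening: 0.46
```

```bash
python3 - <<'E'
from plant import *
from h import *
p=get_state()["eef_pos"]; n=np.array([.6937,.7203,0]);a=np.array([.7203,-.6937,0]);print(p,p@n,p@a)
E
```

```text
[ 0.49585051 -0.37250301  0.03869364] 0.07565758426504834 0.6155664603575061
```

{"api": "step_arm", "payload": {
  "targets": [
    [[0.3,0,0.02,0.2,0],[0.3,0,0,0.1,0],[0.3,0,0,0,0],[0.3,0,0,0,0]]
  ]
}}

```text
time: 11.6
eef_pos: [0.4956, -0.3708, 0.0247]
tcp_rot: [0.373, 0.928, 0.0, -0.001]
contact_force: [-0.2, -1.2, -1.7]
opening: 0.46
```

{"api": "step_arm", "payload": {
  "targets": [
    [[0.3,0,0,0.06,0],[0.3,0,0,0,0],[0.3,0,0,0,0]]
  ]
}}

```text
time: 11.85
eef_pos: [0.4961, -0.3714, 0.0232]
tcp_rot: [0.373, 0.928, 0.0, -0.0]
contact_force: [-0.3, 0.1, -1.9]
opening: 0.459
```

{"api": "step_arm", "payload": {
  "targets": [
    [[0.3,0,0,0.03,0],[0.3,0,0,0,0],[0.3,0,0,0,0]]
  ]
}}

```text
time: 12.1
eef_pos: [0.4961, -0.3714, 0.0222]
tcp_rot: [0.373, 0.928, -0.0, 0.0]
contact_force: [0.5, 0.3, -2.9]
opening: 0.462
```

{"api": "step_arm", "payload": {
  "targets": [
    [[0.3,0,0,0.03,0],[0.3,0,0,0,0],[0.3,0,0,0,0]]
  ]
}}

```text
time: 12.35
eef_pos: [0.4962, -0.3714, 0.021]
tcp_rot: [0.373, 0.928, -0.0, 0.0]
contact_force: [-0.3, -0.2, -3.2]
opening: 0.459
```

{"api": "step_arm", "payload": {
  "targets": [
    [[0.3,0,0,0.02,0],[0.3,0,0,0,0],[0.3,0,0,0,0]]
  ]
}}

```text
time: 12.6
eef_pos: [0.4965, -0.3718, 0.0209]
tcp_rot: [0.373, 0.928, -0.0, 0.0]
contact_force: [-0.8, 1.1, 2.0]
opening: 0.462
```

```bash
python3 - <<'E'
from plant import *
from h import *
for n in("scene","side"):
    d=read_camera(n)
    x0,y0,x1,y1={"scene":(220,190,360,275),"side":(240,120,350,210)}[n]
    f={"scene":5,"side":6}[n]
    cv2.imwrite(f"pics/{n}8.png",cv2.resize(d["pixels"][y0:y1,x0:x1,::-1],None,fx=f,fy=f,interpolation=cv2.INTER_CUBIC))
E
```

```text
(no output)
```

View pics/scene8.png

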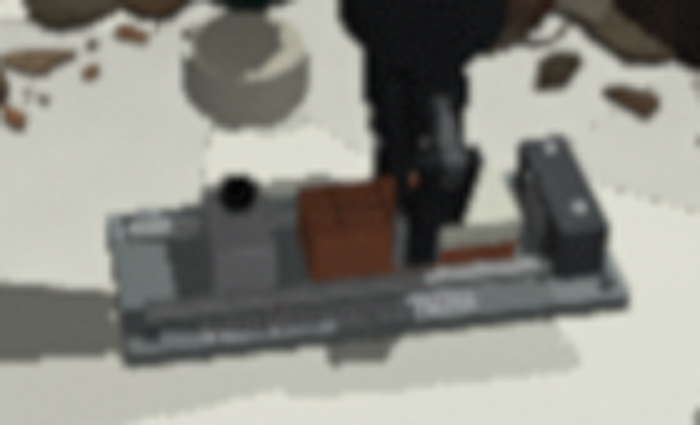

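View pics/side8.png

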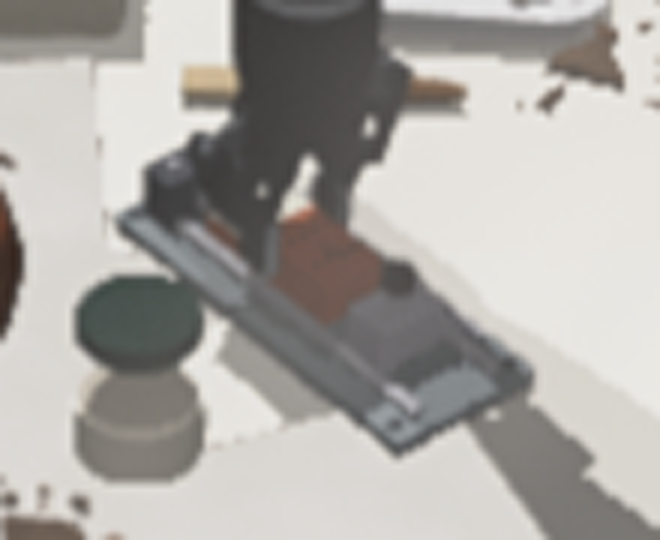

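Contact at the predicted height: the bar is down between the rails. Releasing.

{"api": "step_arm", "payload": {
  "targets": [
    [[0.52,0,0,0,0],[0.58,0,0,0,0],[0.65,0,0,0,0],[0.75,0,0,0,0],[0.75,0,0,0,0],[0.75,0,0,0,0],[0.75,0,0,0,0]]
  ]
}}

```text
time: 13.28
eef_pos: [0.4961, -0.3714, 0.0201]
tcp_rot: [0.373, 0.928, 0.0, -0.0]
contact_force: [0.0, 1.0, -0.7]
opening: 0.749
```

{"api": "step_arm", "payload": {
  "targets": [
    [[0.75,0,0,-0.2,0],[0.75,0,0,-0.6,0],[0.75,0,0,-0.8,0],[0.75,0,0,-0.8,0],[0.3,0,0,-0.8,0],[0,0,0,-0.4,0],[0,0,0,0,0],[0,0,0,0,0],[0,0,0,0,0]]
  ]
}}

```text
time: 14.03
eef_pos: [0.4954, -0.3707, 0.1627]
tcp_rot: [0.373, 0.928, 0.001, -0.001]
contact_force: [-0.3, -0.0, -1.4]
opening: 0.038
```

```bash
python3 - <<'E'
from plant import *
from h import *
s=get_state();print(s["eef_pos"],s["tcp_rot"],s["opening"])
n=np.array([.6937,.7203,0]);a=np.array([.7203,-.6937,0])
d=read_camera("wrist");np.savez("wrist9.npz",**d);cv2.imwrite("pics/wrist9.png",cv2.resize(d["pixels"][:,:,::-1],None,fx=1.5,fy=1.5))
W=cloud(d)
d=read_camera("scene");np.savez("scene9.npz",**d);cv2.imwrite("pics/scene9.png",cv2.resize(d["pixels"][190:275,220:360,::-1],None,fx=5,fy=5,interpolation=cv2.INTER_CUBIC))
E
```

```text
[ 0.49543245 -0.37068892  0.16269948] [ 3.72965382e-01  9.27844459e-01  5.11785977e-04 -1.10575614e-03] 0.037929131235475734
```

View pics/wrist9.png

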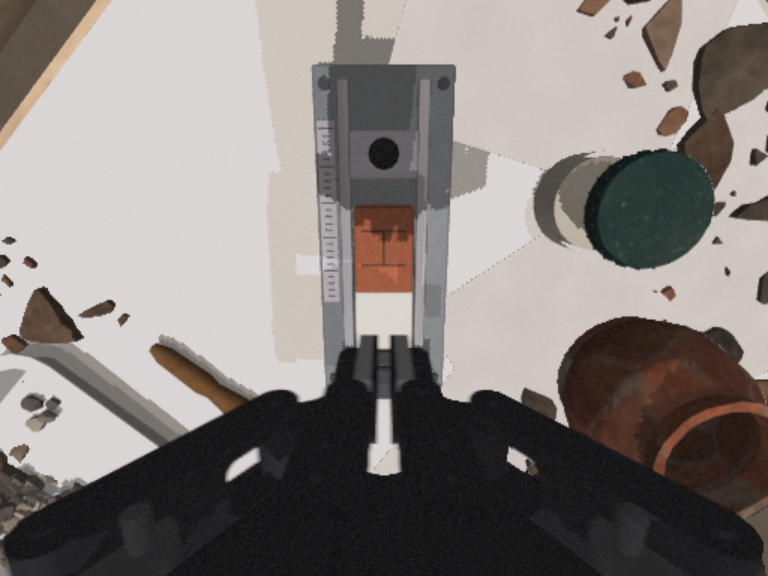

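View pics/scene9.png

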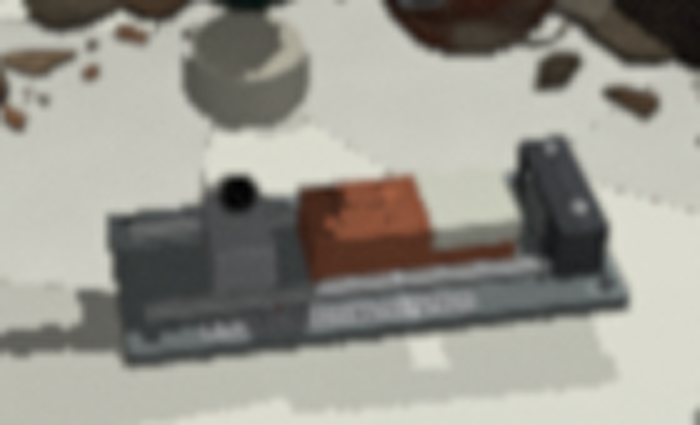

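{"api": "step_arm", "payload": {
  "targets": [
    [[0,0.6,0,0,0],[0,0.8,0.02,0,0],[0,0.8,0,0,0],[0,0.6,0,0,0],[0,0.3,0,0.2,0],[0,0,0,0.7,0],[0,0,0,0.8,0],[0,0,0,0.8,0],[0,0,0,0,0],[0,0,0,0,0]]
  ]
}}

```text
time: 14.97
eef_pos: [0.4054, -0.2831, 0.0614]
tcp_rot: [0.373, 0.928, 0.002, -0.003]
contact_force: [-0.1, -0.6, 1.2]
opening: 0.003
```

```bash
cat > st.py <<'E'
from plant import *
import numpy as np
s=get_state();p=s["eef_pos"];n=np.array([.6937,.7203,0]);a=np.array([.7203,-.6937,0]);f=s["contact_force"]
print(p.round(4),"lat",round(p@n,4),"along",round(p@a,4),"F along",round(f@a,2),"lat",round(f@n,2),"z",round(f[2],2))
E
python3 st.py
```

```text
[ 0.4054 -0.2831  0.0614] lat 0.0773 along 0.4884 F along 0.33 lat -0.55 z 1.21
```

{"api": "step_arm", "payload": {
  "targets": [
    [[0,0,0,0.5,0],[0,0,0,0.35,0],[0,0,0,0,0],[0,0,0,0,0]]
  ]
}}

```text
time: 15.3
eef_pos: [0.4077, -0.2856, 0.0313]
tcp_rot: [0.373, 0.928, -0.0, 0.0]
contact_force: [1.9, 0.8, 0.5]
opening: 0.002
```

{"api": "step_arm", "payload": {
  "targets": [
    [[0,-0.2,0,0,0],[0,-0.15,0,0,0],[0,-0.15,0,0,0],[0,-0.1,0,0,0],[0,-0.1,0,0,0],[0,0,0,0,0]]
  ]
}}

```text
time: 15.8
eef_pos: [0.4282, -0.3052, 0.0305]
tcp_rot: [0.373, 0.928, -0.0, 0.001]
contact_force: [0.2, -0.7, -0.3]
opening: -0.002
```

```bash
python3 st.py; python3 - <<'E'
from plant import *
import cv2
for n,(x0,y0,x1,y1) in {"scene":(220,190,360,275),"side":(240,120,350,210)}.items():
    d=read_camera(n);cv2.imwrite(f"pics/{n}10.png",cv2.resize(d["pixels"][y0:y1,x0:x1,::-1],None,fx=5,fy=5,interpolation=cv2.INTER_CUBIC))
E
```

```text
[ 0.4282 -0.3052  0.0305] lat 0.0772 along 0.5201 F along 0.57 lat -0.37 z -0.25
```

View pics/scene10.png

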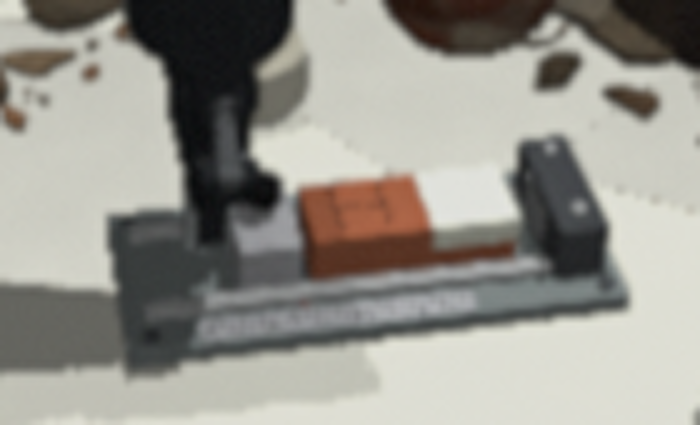

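View pics/side10.png

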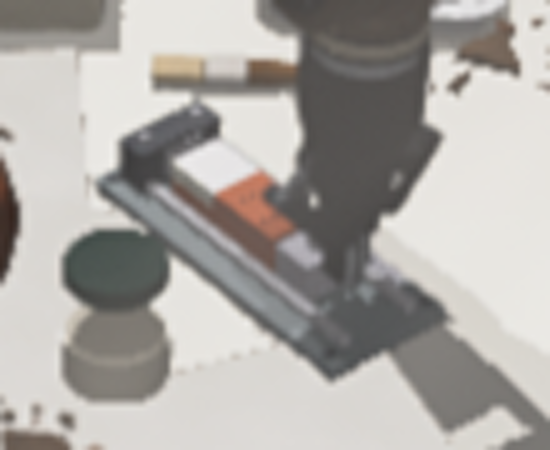

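{"api": "step_arm", "payload": {
  "targets": [
    [[0,-0.08,0,0,0],[0,-0.08,0,0,0],[0,-0.08,0,0,0],[0,-0.08,0,0,0],[0,0,0,0,0]]
  ]
}}

```text
time: 16.32
eef_pos: [0.437, -0.3135, 0.03]
tcp_rot: [0.373, 0.928, 0.0, 0.0]
contact_force: [-1.0, 0.2, 0.2]
opening: -0.0
```

```bash
python3 st.py
```

```text
[ 0.437  -0.3135  0.03  ] lat 0.0773 along 0.5322 F along -0.88 lat -0.56 z 0.15
```

{"api": "step_arm", "payload": {
  "targets": [
    [[0,-0.05,0,0,0],[0,-0.04,0,0,0],[0,0,0,0,0]]
  ]
}}

```text
time: 16.57
eef_pos: [0.4393, -0.3158, 0.03]
tcp_rot: [0.373, 0.928, 0.0, -0.0]
contact_force: [-1.0, 1.0, -0.1]
opening: -0.001
```

```bash
python3 st.py
```

```text
[ 0.4393 -0.3158  0.03  ] lat 0.0773 along 0.5355 F along -1.46 lat 0.03 z -0.06
```

{"api": "step_arm", "payload": {
  "targets": [
    [[0,-0.03,0,0,0],[0,-0.02,0,0,0],[0,0,0,0,0]]
  ]
}}

```text
time: 16.82
eef_pos: [0.4406, -0.3171, 0.03]
tcp_rot: [0.373, 0.928, 0.0, -0.0]
contact_force: [-1.9, 1.5, -0.5]
opening: -0.003
```

{"api": "step_arm", "payload": {
  "targets": [
    [[0,-0.03,0,0,0],[0,0,0,0,0]]
  ]
}}

```text
time: 16.98
eef_pos: [0.4416, -0.318, 0.03]
tcp_rot: [0.373, 0.928, 0.0, -0.0]
contact_force: [-2.0, 0.8, -0.3]
opening: 0.001
```

```bash
python3 st.py
```

```text
[ 0.4416 -0.318   0.03  ] lat 0.0773 along 0.5387 F along -2.02 lat -0.82 z -0.26
```

{"api": "step_arm", "payload": {
  "targets": [
    [[0,-0.025,0,0,0],[0,0,0,0,0]]
  ]
}}

```text
time: 17.15
eef_pos: [0.4421, -0.3185, 0.03]
tcp_rot: [0.373, 0.928, 0.0, -0.0]
contact_force: [-2.6, 2.9, -0.9]
opening: -0.001
```

{"api": "step_arm", "payload": {
  "targets": [
    [[0,-0.025,0,0,0],[0,0,0,0,0]]
  ]
}}

```text
time: 17.32
eef_pos: [0.4421, -0.3185, 0.03]
tcp_rot: [0.373, 0.928, 0.001, -0.002]
contact_force: [-5.5, 3.4, 2.4]
opening: 0.0
```

```bash
python3 st.py
```

```text
[ 0.4421 -0.3185  0.03  ] lat 0.0773 along 0.5393 F along -6.36 lat -1.4 z 2.36
```

{"api": "step_arm", "payload": {
  "targets": [
    [[0,-0.02,0,0,0],[0,0,0,0,0],[0,0,0,0,0]]
  ]
}}

```text
time: 17.57
eef_pos: [0.4421, -0.3184, 0.0299]
tcp_rot: [0.373, 0.928, 0.001, -0.003]
contact_force: [-4.9, 5.0, 4.3]
opening: 0.002
```

```bash
python3 st.py
```

```text
[ 0.4421 -0.3184  0.0299] lat 0.0773 along 0.5394 F along -7.03 lat 0.16 z 4.32
```

Solid stop at along = 0.539 m (the predicted closure), at about 7 N. Backing off.

{"api": "step_arm", "payload": {
  "targets": [
    [[0,0.1,0,0,0],[0,0.3,0,0,0],[0,0.5,0,0,0],[0,0.3,0,-0.3,0],[0,0,0,-0.8,0],[0,0,0,-0.8,0],[0,0,0,-0.8,0],[0,0,0,-0.8,0],[0,0,0,0,0],[0,0,0,0,0]]
  ]
}}

```text
time: 18.4
eef_pos: [0.4109, -0.2887, 0.1738]
tcp_rot: [0.373, 0.928, -0.002, 0.005]
contact_force: [0.7, 0.9, -1.4]
opening: 0.002
```

```bash
python3 st.py; python3 - <<'E'
from plant import *
from h import *
for n,(x0,y0,x1,y1),f in (("scene",(225,190,355,275),6),("side",(245,120,345,200),6),("wrist",(0,0,512,384),1.5)):
    d=read_camera(n);np.savez(n+"11.npz",**d);cv2.imwrite(f"pics/{n}11.png",cv2.resize(d["pixels"][y0:y1,x0:x1,::-1],None,fx=f,fy=f,interpolation=cv2.INTER_CUBIC))
    if n!="wrist": cv2.imwrite(f"pics/{n}11f.png",d["pixels"][:,:,::-1])
E
```

```text
[ 0.4109 -0.2887  0.1738] lat 0.0771 along 0.4963 F along -0.1 lat 1.12 z -1.39
```

View pics/scene11.png

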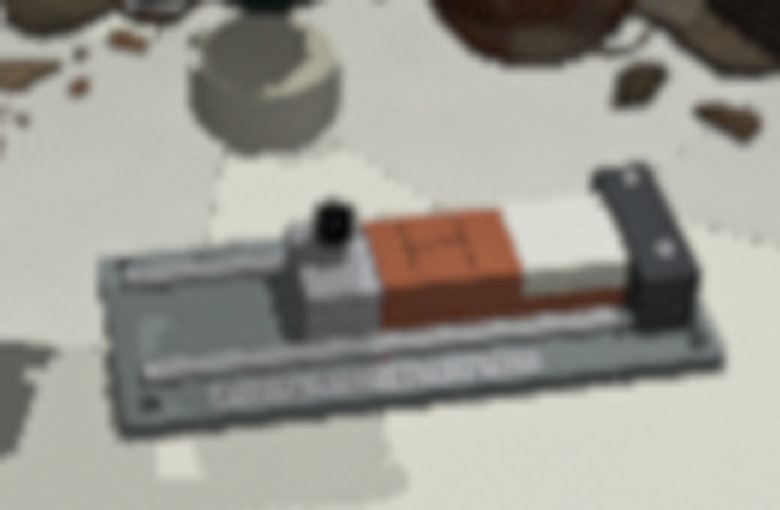

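View pics/side11.png

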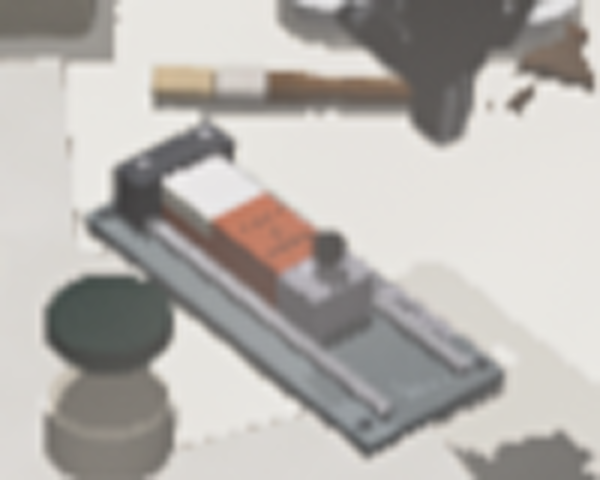

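View pics/wrist11.png

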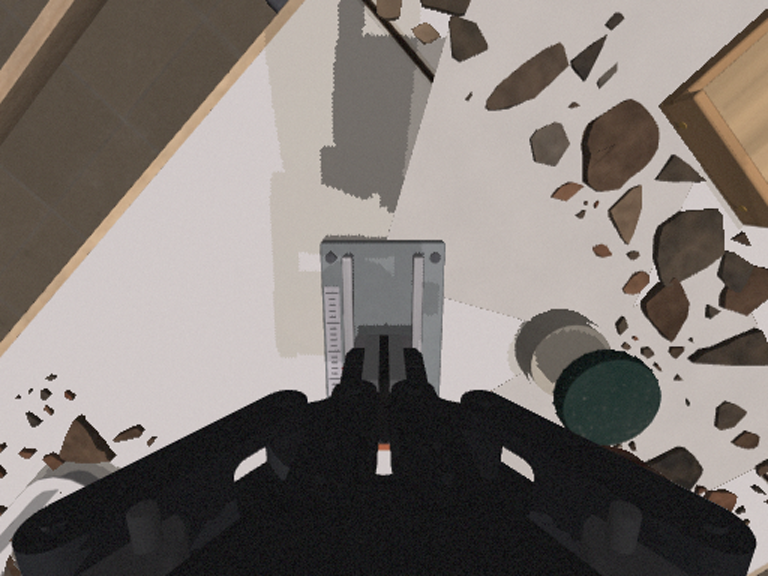

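View pics/side11f.png

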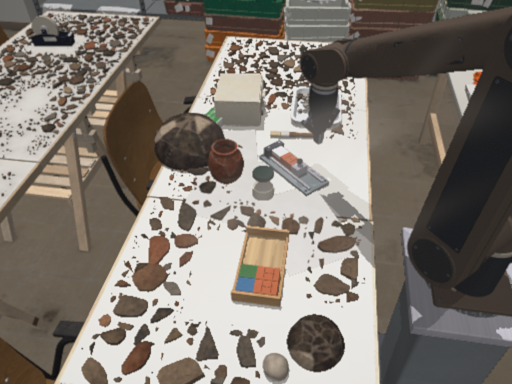

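```bash
python3 - <<'E'
from h import *
n=np.array([.6937,.7203,0]);a=np.array([.7203,-.6937,0])
d=np.load("scene11.npz");d0=np.load("scene0.npz")
for D,o,p in((d,(225,190),(333,208)),(d0,(230,210),(226,103))):
    w=rayz(D,((p[0]+.5)/6-.5+o[0],(p[1]+.5)/6-.5+o[1]),.064);print("knob",w@n,w@a)
for nm,p,z in(("jaw/bar top",(365,228),.042),("jaw/bar top near",(380,285),.042),("bar/stop far",(598,203),.042),("bar/stop near",(630,265),.042)):
    w=rayz(d,((p[0]+.5)/6-.5+225,(p[1]+.5)/6-.5+190),z);print(nm,w@n,w@a)
from plant import get_state
print(get_state()["dq"].round(3))
E
```

```text
knob 0.08157940275416725 0.5655322586313626
knob 0.07756264654342145 0.5343178149420721
jaw/bar top 0.09239025334250847 0.5815147851379344
jaw/bar top near 0.05889539532404923 0.5802525797433725
bar/stop far 0.09262465305096443 0.6780937558657453
bar/stop near 0.05486116600811155 0.6796875694997403
[-0.001  0.014  0.012 -0.     0.009  0.   ]
```

```bash
python3 -c "
from plant import *
print(sign_off())"
```

```text
the job is handed in; nothing more can be done
None
```

The white-glazed bar is lying between the gauge's rails, closed between jaw and end stop, and I handed the job in at about 18.5 s; no verdict was reported.

- **Sliding it free:** I dragged the bar about 41 mm along the rack with a shut fingertip, pressing with up to about 10 N. That left about 40 mm of finger room on each side.
- **Laying it down:** I gripped it at 35 N, lifted it out and lowered it between the rails until the wrist force showed it was resting. I let go with the jaw still well open.
- **Closing the jaw:** I pushed the back of the jaw until it stopped, at about 7 N, where I had predicted it would close. I then backed off and raised the arm clear.

**Last checks:**
- **Bar and jaw:** The pictures show no gap at either end of the bar. Its two ends measured about 97–100 mm apart along the gauge, within the roughly 2 mm camera error.
- **Other objects:** The green and blue bars look flat in the rack, and the jar, jug and brush look undisturbed. I judged these by eye from the pictures.
- **One disagreement:** The jaw knob's final position came out 4 mm off the centre line from a coarse scene-camera pixel reading. The wrist camera had earlier put it on the centre line, so I took this as a reading error.
- **Jaw start:** The jaw began about 42 mm open by my measurement, not at its full 60 mm.

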